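# Pantry stock check: point out two jars and log them

## Robot

A 6-joint arm with a two-finger parallel gripper is mounted at the origin on the work surface. World frame = base frame: x ahead of the robot, y to its left, z up, the work surface at z = 0. Lengths are in mm, angles in rad, forces in N, time in s.
With the tool pointing down it reaches from about 400 to 925 mm from the base axis. Payload 12.5 kg.
Tool frame: the origin (TCP) lies between the finger pads, 19 mm behind the fingertips; this is the grasp point; z points along the fingers, y is the line along which they close (so a half turn about z gives the same grasp; the last joint's range is limited). The gripper opens to 95 mm and grips with 3 to 60 N. Pads are 20 mm wide; open, the fingers measure 119 mm over their backs; the gripper's body (75 mm by 180 mm) begins 59 mm behind the grasp point.
Start: joints at [1.026, 0.491, 1.559, -0, 1.092, -0.106], TCP at [265.519, 565.813, 233.461] pointing down, gripper open.
Joint ranges: [-3.1, 3.1], [-0.84, 2.19], [0.05, 2.79], [-1.13, 4.28], [0.06, 2.93], [-2.69, 2.69]. Speed limits (rad/s): [2.22, 2.22, 2.79, 3.14, 3.14, 3.14].

## Interface

Orientations are given as [roll, pitch, yaw] about the fixed x, y, z axes, in that order (R = Rz(yaw) Ry(pitch) Rx(roll)).
In Python, from cell import * gives the robot as it stands.
- The arm moves only by the tool jog_arm, never from a script. Its argument "targets" is a list of rows, each an object with "turn": the turn, a rotation vector about the world's x, y, z in degrees, a list of three; "slide": the shift along the world's x, y, z in mm, a list of three; "claw": the opening in per cent of the stroke, from 0 (shut) to 100 (fully open). In form: [{"turn": [wx, wy, wz], "slide": [x, y, z], "claw": claw}, ...]. A call has 1 to 5 rows; each row shifts and turns the commanded pose from where the row before left it; what a row does not reach is not made up. A row lasts 1/8 s, in which the tool goes at most 62.5 mm and 10.7 degrees, less where a joint would pass 70% of its speed; a pose out of reach is approached as far as the arm can. A call with a gripper value outside its range is refused whole. The fingers move at their own pace and stop on an object; the grip force is fixed at half the most. Time passes only in rows, so rows that do not move let the fingers close. It gives the time, the measured TCP pose, the force, the opening and the grip force at its end, in the units of the state.
- state(): the state, without advancing time (a new reading comes with each control period).
- read_camera(name): name is "scene" or "top"; returns a dict with "frame" (400x640x3 uint8, blue, green, red), "mtx" (3x3 intrinsics, pixels), "k1" (the pictures are not rectified: a ray, as slopes to the right and down, at radius r is drawn at 1 + k1 r^2 times it, then the intrinsics apply), "R" (3x3) and "t" (3): a world point X has camera coordinates R X + t. Camera axes: x right, y down, z forward; pixel columns grow to the right and rows downward; lengths in mm; the calibration is good to about 2 mm. A picture is of the moment at which its call begins. There is no depth.
- job_done(): hands the job in; it is judged then, once.
Trained networks look in the newest picture that a camera, given by its name, has taken for a name from the list of things; names that differ only in an ending like _2 or _b are one class to them, and where a whole thing is asked for, a point or a joint stands for the part that bears it (a point fixed in the world has none). Each returns a list of dicts, best first, with "conf" (0 to 1); they miss things now and then, are a little off and sometimes report something else, mostly with a low value. They report only what shows in the picture. A call takes as long as a camera call.
- look_for(query, camera): "xy" ([column, row] in pixels, amid what is visible of it).
The state is a dict: "t": time; "joints": joint angles; "qvel": joint speeds; "tau": joint torques, N m; "eef_pos": TCP position; "tcp_rot": TCP orientation; "ft_force": force on the tool from outside, world axes, zero at the start; "moment": the same for the moment, N m; "opening": opening from 0.0 (shut) to 1.0 (fully open); "grip_force": force on a finger pad.
Only numpy, scipy, OpenCV 4.12 (cv2) and the standard library are available. Lean on these libraries where they do the work, as an engineer would, in place of code of your own. Each camera call takes 0.05 s, during which the arm holds its last target. There are 200 camera calls.

## Task

Do the pantry stock check: point at the jar with the orange lid, and then at the jar with the blue lid, each time bringing the fingertips, pointing down, to about two centimetres above the middle of the lid and keeping them there for two seconds without touching it. Then push the green button on the grey counter box fully down with the fingertips to log the check, and let it come back up. Do not touch or move any jar or the tin, do not point at any of the others, and leave the red button alone.

Things in the scene. Friction and masses are not known exactly. Their poses are not given: they have to be found in the camera images.
- orange_jar: amber glass jar with a paper label and an ORANGE lid; loose, standing upright on the counter, 68 mm across, 95 mm tall. The lid is 65 mm across and 18 mm tall. Origin: centre of its underside; z up.
- orange_jar_top (a point): centre of the top face of the orange jar's lid, 95 mm above the counter; z up.
- blue_jar: amber glass jar with a paper label and a BLUE lid; loose, standing upright on the counter, 68 mm across, 115 mm tall. The lid is 65 mm across and 18 mm tall. Origin: centre of its underside; z up.
- blue_jar_top (a point): centre of the top face of the blue jar's lid, 115 mm above the counter; z up.
- white_jar: amber glass jar with a paper label and a WHITE lid, a bystander; loose, standing upright on the counter, 68 mm across, 85 mm tall. The lid is 65 mm across and 18 mm tall. Origin: centre of its underside; z up.
- white_jar_top (a point): centre of the top face of the white jar's lid, 85 mm above the counter; z up.
- black_jar: amber glass jar with a paper label and a BLACK lid, a bystander; loose, standing upright on the counter, 68 mm across, 105 mm tall. The lid is 65 mm across and 18 mm tall. Origin: centre of its underside; z up.
- black_jar_top (a point): centre of the top face of the black jar's lid, 105 mm above the counter; z up.
- tin: food tin, red sleeve and bare metal ends, a bystander; loose, standing upright on the counter, 68 mm across, 90 mm tall. Origin: centre of its underside; z up.
- tin_top (a point): centre of the top face of the tin's end, 90 mm above the counter; z up.
- counter: stock counter box, grey, fixed, 100 (x) by 160 (y) by 36 mm tall, turned up to 0.6 rad either way, with a dark screen along its +x side and two push buttons 90 mm apart along its y on top: green at its +y end, red at its -y end. Origin: centre of its underside; z up.
- log_top (a point): centre of the top face of the GREEN button (28 mm across), 58 mm above the counter surface; it stands 10 mm proud of a round black housing 44 mm across, and goes straight down.
- log (a joint): travel of the green button: 0 up, 0.006 m fully down; sprung, about 5 N to push fully down, comes back up when let go.
- clear_top (a point): centre of the top face of the RED button, of the same size; not to be pressed.
- clear (a joint): travel of the red button: 0 up, 0.006 m fully down.

How it is judged (in metres and radians):
On the way, in this order (a step that is already met when the one before it is completed fails the run):
1. the fingers point down at the orange lid: tool point within 25 mm of its centre line, 8 to 75 mm above it, for 1.5 s (horizontal distance between the grasp point and orange_jar_top below 0.025 m and z of the grasp point in the frame of orange_jar_top between 0.008 and 0.075 m and angle between the grasp point's own z axis and vertical above 2.25 rad), for 1.5 s.
2. then the same at the blue lid, for 1.5 s (horizontal distance between the grasp point and blue_jar_top below 0.025 m and z of the grasp point in the frame of blue_jar_top between 0.008 and 0.075 m and angle between the grasp point's own z axis and vertical above 2.25 rad), for 1.5 s.
3. then the fingers push the green button down, at least 4.5 mm of its 6 mm (value of joint log above 0.0045 m and contact force between the fingers and counter above 0.5 N), for 0.05 s.
At the end, for the whole second after the job is handed in: Both buttons are up (less than 1.5 mm down), and every jar and the tin stands at rest, upright (within 0.1 rad), within 10 mm of where it started (value of joint each of log, clear below 0.0015 m and distance of each of orange_jar, blue_jar, white_jar, black_jar, tin from where it was at the start of the episode below 0.01 m and angle between each of orange_jar, blue_jar, white_jar, black_jar, tin's own z axis and vertical below 0.1 rad and linear speed of each of orange_jar, blue_jar, white_jar, black_jar, tin below 0.02 m/s); the robot touches nothing.
It fails at once if a jar or the tin is touched by the robot (contact force between any of the fingers, the arm and orange_jar above 0.3 N or contact force between any of the fingers, the arm and blue_jar above 0.3 N or contact force between any of the fingers, the arm and white_jar above 0.3 N or contact force between any of the fingers, the arm and black_jar above 0.3 N or contact force between any of the fingers, the arm and tin above 0.3 N).
It fails at once if a jar or the tin is shifted more than 10 mm, tipped or lifted (distance of any of orange_jar, blue_jar, white_jar, black_jar, tin from where it was at the start of the episode above 0.01 m or angle between any of orange_jar, blue_jar, white_jar, black_jar, tin's own z axis and vertical above 0.15 rad).
It fails at once if the white-lidded jar, the black-lidded jar or the tin is pointed at (tool point within 20 mm of its centre line and less than 45 mm above its top) ((horizontal distance between the grasp point and white_jar_top below 0.02 m and z of the grasp point in the frame of white_jar_top between -0.02 and 0.045 m) or (horizontal distance between the grasp point and black_jar_top below 0.02 m and z of the grasp point in the frame of black_jar_top between -0.02 and 0.045 m) or (horizontal distance between the grasp point and tin_top below 0.02 m and z of the grasp point in the frame of tin_top between -0.02 and 0.045 m)).
It fails at once if the red button is pressed (value of joint clear above 0.002 m).
It also fails if it takes over 51 s, if anything falls off the work surface, if the arm or the gripper's body presses on something with over 40 N, if the wrist force passes 120 N, or if a joint passes its speed limit or range.

## Working session

There is one attempt and no reset: what is moved stays moved. The work goes in short steps, Python scripts to look and compute and a tool call to move; the robot and the scene stay as the last step left them, time stands still between calls to the robot, and variables do not carry over. Pictures are saved under pics/ and viewed, at most 10 in all, crops included, and the job is handed in when it is done.

Besides the shell and the picture viewer there is one more tool, called by a JSON object that holds its "name" and its "arguments". jog_arm: Moves the arm, as the interface text tells. Its arguments: {"type":"object","properties":{"targets":{"type":"array","items":{"type":"object","properties":{"turn":{"type":"array","items":{"type":"number"}},"slide":{"type":"array","items":{"type":"number"}},"claw":{"type":"number"}}}}},"required":["targets"]}

```bash
mkdir -p pics; cat > h.py <<'E'
from cell import *
import numpy as np, cv2
def px2w(c,uv,z):
    K=np.array(c["mtx"]);R=np.array(c["R"]);t=np.array(c["t"]).ravel()
    x,y=cv2.undistortPoints(np.array([[uv]],float),K,np.array([c["k1"],0,0,0,0.]))[0,0]
    d=R.T@np.array([x,y,1]);o=-R.T@t
    return o+d*(z-o[2])/d[2]
def w2px(c,X):
    R=np.array(c["R"]);return cv2.projectPoints(np.array([X],float),cv2.Rodrigues(R)[0],np.array(c["t"],float),np.array(c["mtx"]),np.array([c["k1"],0,0,0,0.]))[0].ravel()
E
python3 - <<'E'
from h import *
s=state();print(s["t"],s["eef_pos"],s["tcp_rot"],s["opening"])
H=dict(orange_jar=95,blue_jar=115,white_jar=85,black_jar=105,tin=90,counter=36,log_top=58,clear_top=58)
for n in("scene","top"):
    c=read_camera(n);cv2.imwrite(f"pics/{n}0.png",c["frame"])
    print(n,"campos",-np.array(c["R"]).T@np.array(c["t"]).ravel())
    for q,h in H.items():
        for r in look_for(q,n)[:2]:
            print(q,np.round(r["conf"],2),np.round(r["xy"]),np.round(px2w(c,r["xy"],h if 'top' in q else (h/2 if n=='scene' else h)))[:2])
E
```

```text
0.0 [265.39630386 565.60652943 232.8411597 ] [-3.14045501e+00 -9.75780228e-05  2.70282898e+00] 1.0000826819727668
scene campos [1162.99414227  327.77588544  569.28685638]
orange_jar 0.97 [247. 215.] [598. -77.]
blue_jar 0.9 [331. 235.] [599. 110.]
white_jar 0.65 [177. 194.] [ 589. -266.]
black_jar 0.89 [250. 170.] [ 448. -159.]
tin 0.58 [315. 187.] [441.   8.]
tin 0.39 [332. 236.] [587. 110.]
counter 0.67 [330. 235.] [556.  93.]
log_top 0.58 [464. 221.] [454. 340.]
clear_top 0.64 [419. 221.] [490. 257.]
top campos [ 402.76589139   35.99293505 1032.83070252]
orange_jar 0.9 [368. 170.] [588. -70.]
blue_jar 0.9 [290. 164.] [596. 108.]
white_jar 0.73 [451. 173.] [ 583. -262.]
black_jar 0.6 [401. 222.] [ 469. -141.]
black_jar 0.33 [451. 174.] [ 576. -256.]
tin 0.84 [332. 232.] [446.  13.]
counter 0.82 [212. 215.] [486. 299.]
log_top 0.68 [450. 175.] [ 584. -267.]
clear_top 0.44 [227. 213.] [490. 258.]
```

View pics/scene0.png

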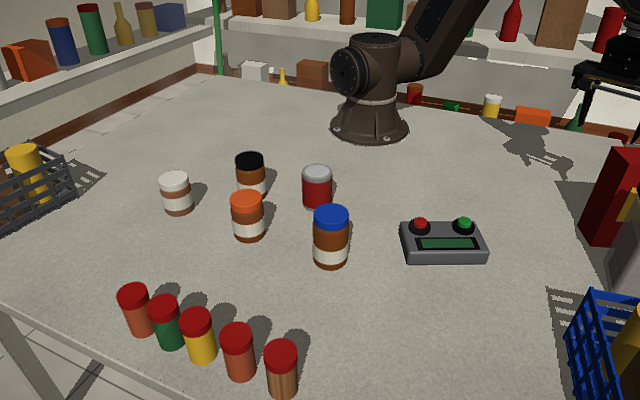

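View pics/top0.png

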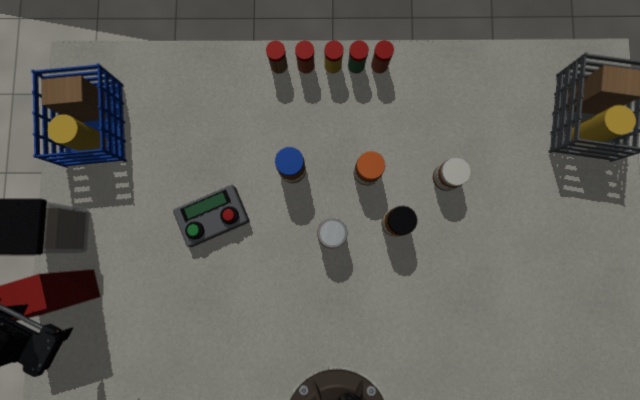

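The scene view shows the orange lid at about (246,201), the blue lid at (331,216) and the green button at (464,222). In the top view these are at (370,166), (290,162) and (194,230). The network's top-view `log_top` at (450,175) is actually the white jar, so I'm rejecting it. I'll refine the positions by colour and compare the two views.

```bash
python3 - <<'E'
from h import *
G={'orange':(5,15,150,88,{'top':(370,166),'scene':(246,201)}),'blue':(105,125,120,108,{'top':(290,162),'scene':(331,216)}),
'green':(50,75,150,55,{'top':(194,230),'scene':(464,222)}),'red':(0,6,150,55,{'top':(229,215),'scene':(420,222)})}
for n in('top','scene'):
    c=read_camera(n);hsv=cv2.cvtColor(c["frame"],cv2.COLOR_BGR2HSV)
    for k,(a,b,s,h,g) in G.items():
        m=cv2.inRange(hsv,(a,s,60),(b,255,255));w=np.zeros_like(m);cv2.circle(w,g[n],22 if h>60 else 12,255,-1);m&=w
        N,_,st,ce=cv2.connectedComponentsWithStats(m);i=1+np.argmax(st[1:,4])
        print(n,k,st[i],ce[i].round(1),px2w(c,ce[i],h).round(1))
E
```

```text
top orange [356 152  29  28 613] [370.3 165.2] [599.5 -76.   88. ]
top blue [275 147  29  28 623] [288.7 160.7] [605.1 110.4 108. ]
top green [188 225  10  11  72] [192.5 230.1] [449.5 339.2  55. ]
top red [223 209  11  12 102] [227.8 214.2] [487.5 257.1  55. ]
scene orange [230 189  35  35 977] [246.4 205.5] [615.2 -62.7  88. ]
scene blue [314 203  35  28 814] [330.6 216.6] [606.4 112.3 108. ]
scene green [458 217  14  11 123] [464.3 222.2] [453.3 340.5  55. ]
scene red [414 217  14  12 131] [420.  222.7] [489.9 258.7  55. ]
```

{"name": "jog_arm", "arguments": {"targets": [{"turn": [0,0,0],"slide": [30,-50,0],"claw": 0},{"turn": [0,0,0],"slide": [30,-50,0],"claw": 0},{"turn": [0,0,0],"slide": [30,-50,0],"claw": 0},{"turn": [0,0,0],"slide": [30,-50,0],"claw": 0},{"turn": [0,0,0],"slide": [30,-50,0],"claw": 0}]}}

```text
t: 1.62
eef_pos: [416.3, 314.2, 233.7]
tcp_rot: [3.141, 0.0, 2.703]
ft_force: [0.8, 1.0, -0.0]
opening: 0.529
grip_force: 0.0
```

Both views agree on the targets: orange (600,-75), blue (605,111) and green (451,340). The buttons measure 90 mm apart, as they should. The scene-view orange value is off because the amber glass got into the colour mask.

{"name": "jog_arm", "arguments": {"targets": [{"turn": [0,0,0],"slide": [23,-49,0],"claw": 0},{"turn": [0,0,0],"slide": [23,-49,0],"claw": 0},{"turn": [0,0,0],"slide": [23,-49,0],"claw": 0},{"turn": [0,0,0],"slide": [23,-49,0],"claw": 0},{"turn": [0,0,0],"slide": [23,-49,0],"claw": 0}]}}

```text
t: 2.25
eef_pos: [531.1, 69.1, 233.7]
tcp_rot: [3.141, 0.0, 2.703]
ft_force: [-0.3, 0.5, 0.0]
opening: 0.024
grip_force: 0.0
```

{"name": "jog_arm", "arguments": {"targets": [{"turn": [0,0,0],"slide": [23,-49,0],"claw": 0},{"turn": [0,0,0],"slide": [23,-49,0],"claw": 0},{"turn": [0,0,0],"slide": [23,-46,0],"claw": 0},{"turn": [0,0,0],"slide": [0,0,-20],"claw": 0},{"turn": [0,0,0],"slide": [0,0,-20],"claw": 0}]}}

```text
t: 2.88
eef_pos: [599.7, -74.0, 192.9]
tcp_rot: [3.141, 0.0, 2.702]
ft_force: [-0.3, 0.5, 0.3]
opening: 0.008
grip_force: 0.0
```

Next I'll check from both cameras that the fingertips line up with the lid.

```bash
python3 - <<'E'
from h import *
a=read_camera("scene");b=read_camera("top")
p=np.array(state()["eef_pos"])+[0,0,-19]
for c,X in((a,p),(a,[600,-75,95]),(b,p)):
    u=w2px(c,X).round().astype(int);cv2.circle(c["frame"],tuple(map(int,u)),1,(255,255,0),-1);print(u)
A=cv2.resize(a["frame"][80:280,150:350],(400,400));B=cv2.resize(b["frame"][80:280,270:470],(400,400))
cv2.imwrite("pics/c1.png",np.hstack([A,B]))
E
```

```text
[242 163]
[245 197]
[374 157]
```

View pics/c1.png

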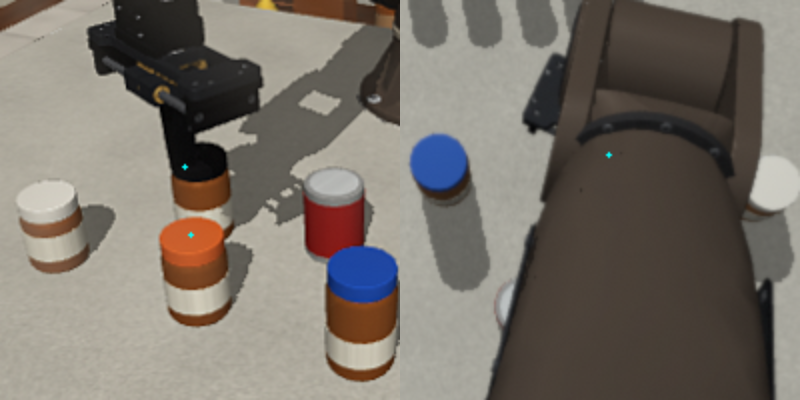

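In the scene crop the fingertip projects to (242,163), where the finger actually ends. The lid-centre estimate at (245,197) sits in the middle of the orange lid top. I'll descend and hold for over 2 s.

{"name": "jog_arm", "arguments": {"targets": [{"turn": [0,0,0],"slide": [0,0,-20],"claw": 0},{"turn": [0,0,0],"slide": [0,0,-20],"claw": 0},{"turn": [0,0,0],"slide": [0,0,-18],"claw": 0},{"turn": [0,0,0],"slide": [0,0,0],"claw": 0},{"turn": [0,0,0],"slide": [0,0,0],"claw": 0}]}}

```text
t: 3.6
eef_pos: [600.0, -73.2, 136.6]
tcp_rot: [3.141, 0.001, 2.703]
ft_force: [-0.7, 0.3, 0.2]
opening: 0.005
grip_force: 0.0
```

{"name": "jog_arm", "arguments": {"targets": [{"slide": [0,0,0],"turn": [0,0,0],"claw": 0},{"slide": [0,0,0],"turn": [0,0,0],"claw": 0},{"slide": [0,0,0],"turn": [0,0,0],"claw": 0},{"slide": [0,0,0],"turn": [0,0,0],"claw": 0},{"slide": [0,0,0],"turn": [0,0,0],"claw": 0}]}}

```text
t: 4.22
eef_pos: [599.5, -73.2, 135.4]
tcp_rot: [3.141, -0.0, 2.703]
ft_force: [-0.3, 0.4, -0.3]
opening: 0.004
grip_force: 0.0
```

{"name": "jog_arm", "arguments": {"targets": [{"slide": [0,0,0],"turn": [0,0,0],"claw": 0},{"slide": [0,0,0],"turn": [0,0,0],"claw": 0},{"slide": [0,0,0],"turn": [0,0,0],"claw": 0},{"slide": [0,0,0],"turn": [0,0,0],"claw": 0},{"slide": [0,0,0],"turn": [0,0,0],"claw": 0}]}}

```text
t: 4.85
eef_pos: [599.5, -73.2, 135.5]
tcp_rot: [3.141, 0.0, 2.703]
ft_force: [1.0, -0.2, -0.2]
opening: 0.01
grip_force: 0.0
```

{"name": "jog_arm", "arguments": {"targets": [{"slide": [0,0,0],"turn": [0,0,0],"claw": 0},{"slide": [0,0,0],"turn": [0,0,0],"claw": 0},{"slide": [0,0,0],"turn": [0,0,0],"claw": 0},{"slide": [0,0,0],"turn": [0,0,0],"claw": 0},{"slide": [0,0,0],"turn": [0,0,0],"claw": 0}]}}

```text
t: 5.48
eef_pos: [599.5, -73.2, 135.5]
tcp_rot: [3.142, 0.0, 2.703]
ft_force: [-1.1, -0.4, -0.3]
opening: 0.005
grip_force: 0.0
```

```bash
python3 - <<'E'
from h import *
a=read_camera("scene")
cv2.imwrite("pics/c2.png",cv2.resize(a["frame"][80:280,150:350],(600,600)))
E
```

```text
(no output)
```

View pics/c2.png

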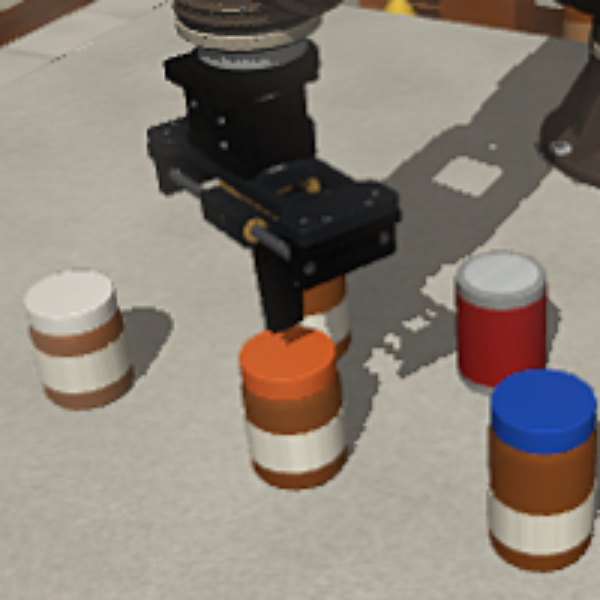

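The crop shows the closed fingertips at about (285,325), hovering over the middle of the orange lid (290,355). Nothing is touched, and the hold lasted over 2 s. Next is blue.

{"name": "jog_arm", "arguments": {"targets": [{"turn": [0,0,0],"slide": [0,0,50],"claw": 0},{"turn": [0,0,0],"slide": [0,0,50],"claw": 0},{"turn": [0,0,0],"slide": [1,46,0],"claw": 0},{"turn": [0,0,0],"slide": [1,46,0],"claw": 0},{"turn": [0,0,0],"slide": [1,46,0],"claw": 0}]}}

```text
t: 6.15
eef_pos: [602.4, 66.1, 235.7]
tcp_rot: [3.141, 0.0, 2.702]
ft_force: [0.6, 0.4, 1.4]
opening: 0.005
grip_force: 0.0
```

{"name": "jog_arm", "arguments": {"targets": [{"turn": [0,0,0],"slide": [2,46,0],"claw": 0},{"turn": [0,0,0],"slide": [0,0,-20],"claw": 0},{"turn": [0,0,0],"slide": [0,0,-20],"claw": 0},{"turn": [0,0,0],"slide": [0,0,-10],"claw": 0},{"turn": [0,0,0],"slide": [0,0,0],"claw": 0}]}}

```text
t: 6.78
eef_pos: [604.4, 110.7, 185.1]
tcp_rot: [-3.141, -0.001, 2.703]
ft_force: [-0.4, 0.6, 0.9]
opening: -0.0
grip_force: 0.0
```

```bash
python3 - <<'E'
from h import *
a=read_camera("scene");p=np.array(state()["eef_pos"])+[0,0,-19]
for X in(p,[605,111,115]):
    u=w2px(a,X).round().astype(int);cv2.circle(a["frame"],tuple(map(int,u)),1,(255,255,0),-1);print(u)
cv2.imwrite("pics/c3.png",cv2.resize(a["frame"][80:280,230:430],(600,600)))
E
```

```text
[331 189]
[330 213]
```

View pics/c3.png

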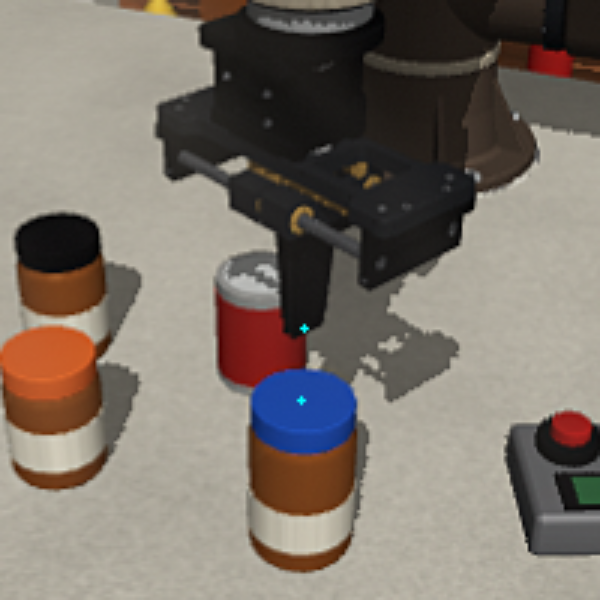

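The fingertip marker is on the finger end at crop (304,328), and the blue lid estimate is centred on its top face at (301,400). I'll descend 30 mm and hold.

{"name": "jog_arm", "arguments": {"targets": [{"turn": [0,0,0],"slide": [0,0,-15],"claw": 0},{"turn": [0,0,0],"slide": [0,0,-15],"claw": 0},{"turn": [0,0,0],"slide": [0,0,0],"claw": 0},{"turn": [0,0,0],"slide": [0,0,0],"claw": 0},{"turn": [0,0,0],"slide": [0,0,0],"claw": 0}]}}

```text
t: 7.45
eef_pos: [604.7, 110.8, 155.8]
tcp_rot: [3.141, 0.001, 2.703]
ft_force: [-0.3, -0.0, -0.9]
opening: 0.007
grip_force: 0.0
```

{"name": "jog_arm", "arguments": {"targets": [{"slide": [0,0,0],"turn": [0,0,0],"claw": 0},{"slide": [0,0,0],"turn": [0,0,0],"claw": 0},{"slide": [0,0,0],"turn": [0,0,0],"claw": 0},{"slide": [0,0,0],"turn": [0,0,0],"claw": 0},{"slide": [0,0,0],"turn": [0,0,0],"claw": 0}]}}

```text
t: 8.07
eef_pos: [604.5, 110.8, 155.5]
tcp_rot: [3.141, 0.0, 2.703]
ft_force: [-0.4, -0.2, 0.5]
opening: 0.007
grip_force: 0.0
```

{"name": "jog_arm", "arguments": {"targets": [{"slide": [0,0,0],"turn": [0,0,0],"claw": 0},{"slide": [0,0,0],"turn": [0,0,0],"claw": 0},{"slide": [0,0,0],"turn": [0,0,0],"claw": 0},{"slide": [0,0,0],"turn": [0,0,0],"claw": 0},{"slide": [0,0,0],"turn": [0,0,0],"claw": 0}]}}

```text
t: 8.7
eef_pos: [604.5, 110.8, 155.4]
tcp_rot: [3.142, -0.0, 2.703]
ft_force: [0.5, -1.0, -0.3]
opening: 0.004
grip_force: 0.0
```

{"name": "jog_arm", "arguments": {"targets": [{"slide": [0,0,0],"turn": [0,0,0],"claw": 0},{"slide": [0,0,0],"turn": [0,0,0],"claw": 0},{"slide": [0,0,0],"turn": [0,0,0],"claw": 0},{"slide": [0,0,0],"turn": [0,0,0],"claw": 0},{"slide": [0,0,0],"turn": [0,0,0],"claw": 0}]}}

```text
t: 9.32
eef_pos: [604.5, 110.8, 155.5]
tcp_rot: [3.141, 0.0, 2.703]
ft_force: [0.4, 0.3, -0.2]
opening: 0.001
grip_force: 0.0
```

{"name": "jog_arm", "arguments": {"targets": [{"turn": [0,0,0],"slide": [0,0,40],"claw": 0},{"turn": [0,0,0],"slide": [0,0,40],"claw": 0},{"turn": [0,0,0],"slide": [-30,45,0],"claw": 0},{"turn": [0,0,0],"slide": [-30,45,0],"claw": 0},{"turn": [0,0,0],"slide": [-30,45,0],"claw": 0}]}}

```text
t: 9.95
eef_pos: [513.5, 246.9, 235.6]
tcp_rot: [3.141, 0.0, 2.702]
ft_force: [0.7, 1.0, -0.1]
opening: 0.003
grip_force: 0.0
```

{"name": "jog_arm", "arguments": {"targets": [{"turn": [0,0,0],"slide": [-31,47,0],"claw": 0},{"turn": [0,0,0],"slide": [-32,46,0],"claw": 0},{"turn": [0,0,0],"slide": [0,0,-45],"claw": 0},{"turn": [0,0,0],"slide": [0,0,-45],"claw": 0},{"turn": [0,0,0],"slide": [0,0,-45],"claw": 0}]}}

```text
t: 10.58
eef_pos: [451.4, 339.0, 99.4]
tcp_rot: [3.141, 0.0, 2.703]
ft_force: [1.3, -0.1, -0.3]
opening: 0.004
grip_force: 0.0
```

{"name": "jog_arm", "arguments": {"targets": [{"turn": [0,0,0],"slide": [0,0,-8],"claw": 0},{"turn": [0,0,0],"slide": [0,0,0],"claw": 0}]}}

```text
t: 10.82
eef_pos: [451.9, 339.0, 93.1]
tcp_rot: [3.141, 0.0, 2.703]
ft_force: [0.9, 0.6, -0.1]
opening: 0.002
grip_force: 0.0
```

```bash
python3 - <<'E'
from h import *
a=read_camera("scene");p=np.array(state()["eef_pos"])+[0,0,-19]
print(p,w2px(a,p),w2px(a,[451,340,58]))
cv2.imwrite("pics/c4.png",cv2.resize(a["frame"][140:280,390:530],(600,600)))
E
```

```text
[452.132136   339.15596079  74.78303243] [465.63284589 213.8854669 ] [464.43678635 220.33397415]
```

View pics/c4.png

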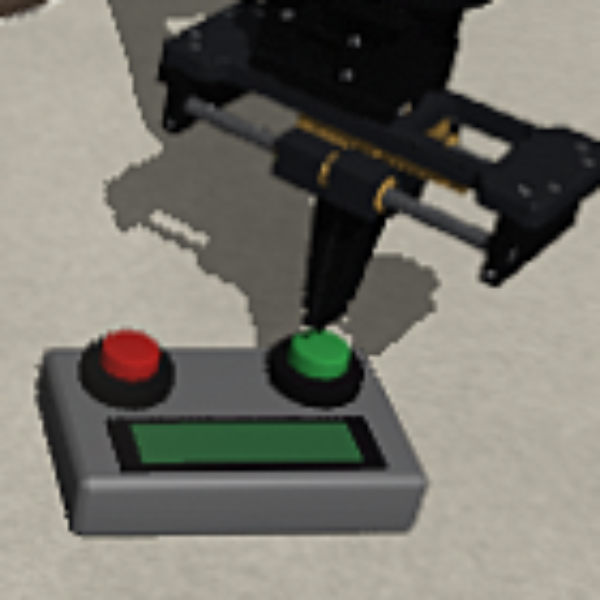

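The fingertips end at about (320,325) in the crop, directly above the green button (320,350), and well clear of the red one. I'll press slowly and watch the force.

{"name": "jog_arm", "arguments": {"targets": [{"turn": [0,0,0],"slide": [0,0,-8],"claw": 0},{"turn": [0,0,0],"slide": [0,0,-6],"claw": 0},{"turn": [0,0,0],"slide": [0,0,-3],"claw": 0},{"turn": [0,0,0],"slide": [0,0,-2],"claw": 0},{"turn": [0,0,0],"slide": [0,0,0],"claw": 0}]}}

```text
t: 11.5
eef_pos: [451.6, 338.8, 73.6]
tcp_rot: [3.141, 0.0, 2.703]
ft_force: [-1.5, -0.4, 3.5]
opening: 0.008
grip_force: 1.7
```

{"name": "jog_arm", "arguments": {"targets": [{"turn": [0,0,0],"slide": [0,0,-1],"claw": 0},{"turn": [0,0,0],"slide": [0,0,-1],"claw": 0},{"turn": [0,0,0],"slide": [0,0,0],"claw": 0}]}}

```text
t: 11.88
eef_pos: [451.6, 338.8, 71.5]
tcp_rot: [3.141, 0.0, 2.703]
ft_force: [-1.0, -1.3, 5.0]
opening: 0.003
grip_force: 2.3
```

Force has reached 5 N, so it is close to the stop. I'll go 2 mm further to confirm the end stop by the force rise.

{"name": "jog_arm", "arguments": {"targets": [{"turn": [0,0,0],"slide": [0,0,-1],"claw": 0},{"turn": [0,0,0],"slide": [0,0,0],"claw": 0},{"turn": [0,0,0],"slide": [0,0,0],"claw": 0}]}}

```text
t: 12.25
eef_pos: [451.6, 338.8, 71.0]
tcp_rot: [3.141, 0.0, 2.703]
ft_force: [-1.6, -2.2, 11.0]
opening: 0.003
grip_force: 5.4
```

The force jumped to 11 N with hardly any travel, so the button is fully down. I'll retract and check.

{"name": "jog_arm", "arguments": {"targets": [{"turn": [0,0,0],"slide": [0,0,10],"claw": 0},{"turn": [0,0,0],"slide": [0,0,40],"claw": 0},{"turn": [0,0,0],"slide": [0,0,50],"claw": 0},{"turn": [0,0,0],"slide": [0,0,50],"claw": 0},{"turn": [0,0,0],"slide": [0,0,0],"claw": 0}]}}

```text
t: 12.88
eef_pos: [452.4, 339.5, 224.0]
tcp_rot: [3.136, 0.004, 2.703]
ft_force: [-0.4, 0.3, 0.1]
opening: 0.003
grip_force: 0.0
```

{"name": "jog_arm", "arguments": {"targets": [{"turn": [0,0,0],"slide": [0,0,0],"claw": 0},{"turn": [0,0,0],"slide": [0,0,0],"claw": 0},{"turn": [0,0,0],"slide": [0,0,0],"claw": 0},{"turn": [0,0,0],"slide": [0,0,0],"claw": 0}]}}

```text
t: 13.38
eef_pos: [451.5, 338.8, 219.9]
tcp_rot: [-3.141, -0.001, 2.703]
ft_force: [-0.2, -0.4, -0.7]
opening: 0.007
grip_force: 0.0
```

```bash
python3 - <<'E'
from h import *
a=read_camera("scene");cv2.imwrite("pics/c5.png",a["frame"])
E
```

```text
(no output)
```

View pics/c5.png

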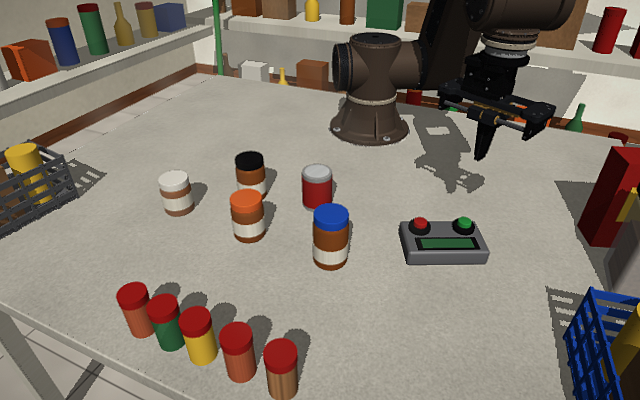

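The jars and the tin are where they started, both buttons are up at (420,222) and (464,222), and the arm is clear.

```bash
python3 -c "
from cell import *
print(job_done())"
```

```text
the job is handed in; nothing more can be done
None
```

The stock check is finished and handed in: I pointed at the orange lid, then the blue lid, for about 2 s each, then pushed the green button fully down and it came back up; the final picture shows no jar or tin moved, and the hand-in gave no verdict.

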